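# Shake up the green polish jar on the touch mixer

### The arm

A 6-joint arm with a two-finger parallel gripper is mounted at the origin on the work surface. World frame = base frame: x ahead of the robot, y to its left, z up, the work surface at z = 0. Lengths are in m, angles in degrees, forces in N, time in s.
With the tool pointing down it reaches from about 0.35 to 0.875 m from the base axis. Payload 4.2 kg.
Tool frame: the origin (TCP) lies midway between the tips of the shut fingers; the grasp point (between the pads) lies 19 mm behind it; y points along the fingers, z is the direction in which the jaws open and shut, and the axes are right-handed (so a half turn about y gives the same grasp; the last joint's range is limited). The gripper opens to 87 mm and grips with 3 to 60 N. Pads are 19 mm wide; open, the fingers measure 117 mm over their backs; the gripper's body (75 mm by 190 mm) begins 51 mm behind the grasp point.
Start: joints at [-60.47, 22.042, 0.453, 0, -68.411, -14.817], TCP at [0.159, -0.604, 0.202] pointing down, gripper open.
Joint ranges: [-179.83, 179.83], [-69.29, 118.12], [-61.27, 80.66], [-181.25, 117.63], [-171.15, -9.14], [-177.46, 177.46]. Speed limits (degrees/s): [159.86, 159.86, 180, 180, 180, 180].

### API

Orientations are given as [roll, pitch, yaw] about the fixed x, y, z axes, in that order (R = Rz(yaw) Ry(pitch) Rx(roll)).
In Python, from workcell import env gives the robot as it stands. The module is installed in compiled form; this text tells all that it offers. Calls block until the motion is done:
- env.goto(position, orientation): joint-space move of the TCP to a pose.
- env.move_straight(position, rotation=None, rate=0.15, force_limit=None): straight line of the TCP; rotation=None keeps the orientation; rate is the mean speed in m/s. With force_limit (N) it stops when the force on the tool has changed by that much, and returns True; else False.
- env.set_joints(angles): joint-space move.
- env.gripper_to(opening, grasp_force=None): opening from 0.0 (shut) to 1.0 (fully open); grasp_force is the grip in N (None keeps the last); returns when the fingers have stopped.
- env.dwell(seconds).
- env.inverse_kinematics(position, orientation): joint angles nearest the present ones, or None.
- env.read_state(): the state.
- env.grab_frame(name): name is "scene" or "top" or "wrist"; returns a dict with "image" (480x640x3 uint8, blue, green, red), "fx", "fy", "cx", "cy" (pixels), "D" ([k1, k2, p1, p2, k3] as OpenCV has them; the pictures are not rectified), "position" and "orientation" of the camera in the world. Camera axes: x right, y up, looking along -z (the intrinsics and any distortion apply to the point x, -y, -z); pixel columns grow to the right and rows downward; lengths in m; the calibration is good to about 2 mm. A picture is of the moment at which its call begins. There is no depth.
A pose or a line that the arm cannot do raises env.Unreachable and nothing moves.
- env.close_job(): hands the job in, once; it reports no verdict.
Trained networks look in a picture, given as the dict that the camera call returned (one of the last four; its "shot" number tells which), for a name from the list of things; names that differ only in an ending like _2 or _b are one class to them, and where a whole thing is asked for, a point or a joint stands for the part that bears it (a point fixed in the world has none). Each returns a list of dicts, best first, with "score" (0 to 1); they miss things now and then, are a little off and sometimes report something else, mostly with a low value. They report only what shows in the picture. A call takes as long as a camera call. They do not tell look-alikes from the thing itself.
- env.search_frame(picture, thing): "xyz" ([x, y, z] in m, in world coordinates, good to about 4 mm: the middle of the surface that is visible of it).
- env.trace(picture, thing): "mask" (480x640 bool, what is visible of it).
The state is a dict: "clock": time; "joint_positions": joint angles; "qvel": joint speeds; "joint_torque": joint torques, N m; "position": TCP position; "tool_rot": TCP orientation; "force": force on the tool from outside, world axes, zero at the start; "wrist_torque": the same for the moment, N m; "opening": opening from 0.0 (shut) to 1.0 (fully open).
Only numpy, scipy, OpenCV 4.12 (cv2) and the standard library are available. Lean on these libraries where they do the work, as an engineer would, in place of code of your own. Each camera call takes 0.05 s, during which the arm holds its last target.

### The job

Pick up the green jar of polish and, keeping hold of it, press it upright, foot down, onto the middle of the mixer's sprung round pad until the pad is fully down, and keep it down for a second. Then stand the jar upright on the cork mat, wholly on it, and let go.

Things in the scene. Friction and masses are not known exactly. Their poses are not given: they have to be found in the camera images.
- jar_green_center (a point): Centre of the green jar: a closed rigid round jar with green body and green screw cap, standing upright and loose on the bench; 44 mm in diameter over its whole height, 82 mm high, about 0.13 kg. The point is on its axis half-way up, 41 mm above its foot; z points up along the axis. Two jars of the same shape with rose and grey bodies and caps stand in the same row along y, axes at least 80 mm apart, and are not wanted.
- pad_top (a point): Centre of the upper face of the mixer's pad: a flat, round black rubber pad, 72 mm in diameter, with an orange face, on top of a blue box-shaped touch mixer fixed to the bench (160 x 140 mm, 70 mm high). The face is level, 93 mm above the bench when up, and moves straight down with the pad by up to 12 mm; z points up.
- mix_pad (a joint): Travel of the sprung pad in m: 0 when up, 0.012 when fully down at its stop. It needs about 3 N to start moving and about 9 N to be fully down, and springs back up when unloaded; the jar's weight alone does not push it down.
- mat_top (a point): Centre of the upper face of the round cork mat fixed to the bench: 100 mm in diameter, 5 mm thick, its face 5 mm above the bench; z points up.
Not all that is in view belongs to the job. What is shaped like the part that bears jar_green_center but purple is not meant.

How it is judged (in metres and radians):
On the way:
1. the green jar, held and upright, stands on the middle of the pad (within 20 mm) and keeps it fully pressed (10 mm or more of its 12 mm) (value of joint mix_pad above 0.01 m and horizontal distance between jar_green_center and pad_top below 0.02 m and z of jar_green_center in the frame of pad_top between 0.035 and 0.047 m and angle between jar_green_center's own z axis and vertical below 0.18 rad and distance between the grasp point and jar_green_center below 0.055 m), for 0.4 s.
At the end, for the whole second after the job is handed in: The green jar has been pressed on the pad and now stands upright (within 10 degrees), released, on the cork mat with its axis within 30 mm of the mat's centre; the pad is back up (within 2 mm) (horizontal distance between jar_green_center and mat_top below 0.03 m and z of jar_green_center in the frame of mat_top between 0.035 and 0.047 m and angle between jar_green_center's own z axis and vertical below 0.18 rad and value of joint mix_pad below 0.002 m); the robot touches nothing.
It also fails if it takes over 51 s, if anything falls off the work surface, if the arm or the gripper's body presses on something with over 40 N, if the wrist force passes 120 N, or if a joint passes its speed limit or range.

## Working session

There is one attempt and no reset: what is moved stays moved. The work goes in short steps, each a Python script; the robot and the scene stay as the last script left them, time stands still between calls to the robot, and variables do not carry over. Pictures are saved under pics/ and viewed, and the job is handed in when it is done.

```bash
mkdir -p pics
python3 - <<'E'
from workcell import env
import cv2
s=env.read_state();print(s)
for n in("scene","top"):
    f=env.grab_frame(n);cv2.imwrite(f"pics/{n}1.png",f["image"])
    print(n,f["position"],f["orientation"],f["fx"],f["D"])
    for t in("jar_green_center","pad_top","mat_top"):
        print(t,[(r["score"],r["xyz"]) for r in env.search_frame(f,t)])
E
```

```text
{'clock': 0.0, 'joint_positions': array([-6.04672903e+01,  2.20916305e+01,  3.79329392e-01, -2.90409701e-02,
       -6.84085697e+01, -1.48155308e+01]), 'qvel': array([-0.05055237,  0.08515462, -0.09312115,  0.05941242, -0.0609398 ,
       -0.0183672 ]), 'joint_torque': array([-3.38345180e-04, -3.90666854e+01,  1.87409574e+01,  4.22009289e+00,
        1.11964668e-02, -1.63704613e-04]), 'position': array([ 0.1586269 , -0.60387703,  0.20134726]), 'tool_rot': array([-8.98762461e+01,  4.82461376e-03,  1.47064689e+01]), 'force': array([ 0.11503268,  0.12174172, -0.03312193]), 'wrist_torque': array([-0.01726315, -0.02856441,  0.00834065]), 'opening': 1.0010468677225222}
scene [1.22291496 0.07324406 0.60439221] [54.57895035  1.30763227 95.32655554] 479.80208221967274 [-0.09085378  0.          0.          0.          0.        ]
jar_green_center [(0.92, [0.5954, 0.2429, 0.0595]), (0.79, [0.4778, 0.2092, 0.055])]
pad_top [(0.79, [0.4889, -0.0533, 0.0944])]
mat_top [(0.59, [0.5019, -0.3105, 0.007]), (0.57, [0.4882, -0.0532, 0.0911])]
top [ 0.27840718 -0.0164405   1.06861582] [ 12.90510858  -0.30173212 -86.36199488] 573.5940711558214 [0.04289091 0.         0.         0.         0.        ]
jar_green_center [(0.93, [0.4525, 0.2012, 0.0799]), (0.8, [0.5723, 0.244, 0.079])]
pad_top [(0.58, [0.4812, -0.0554, 0.0919])]
mat_top [(0.58, [0.4968, -0.3116, 0.0042])]
```

View pics/scene1.png

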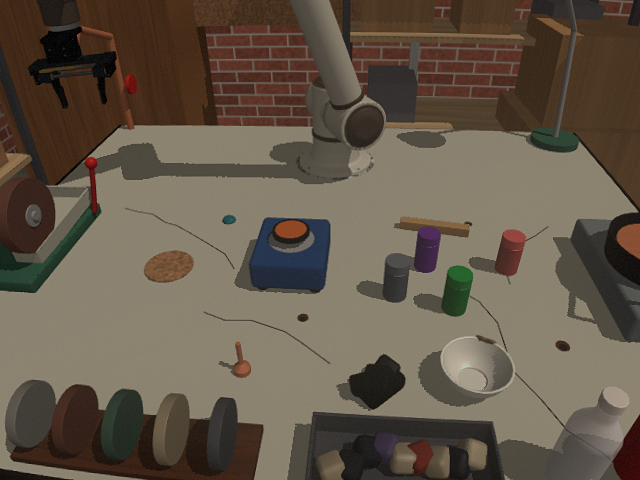

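View pics/top1.png

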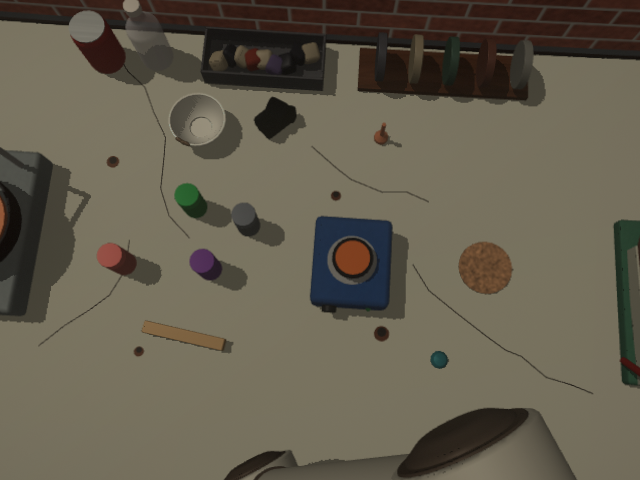

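Candidates for the jar: green at scene (457,291) / top (190,198), the purple look-alike at (427,250) / (204,263), grey at (396,278) / (245,219), rose at (510,253) / (116,258). I choose green. The pad is at scene (291,231) / top (352,258) and the mat at scene (169,265) / top (485,267). Next I check the choice in a close crop and refine the positions.

```bash
cat > h.py <<'E'
import numpy as np,cv2
from scipy.spatial.transform import Rotation as R
from scipy.optimize import minimize
def proj(f,P):
    Rc=R.from_euler('xyz',f["orientation"],degrees=True).as_matrix()
    p=(np.atleast_2d(P)-f["position"])@Rc; p=p*[1,-1,-1]
    K=np.array([[f["fx"],0,f["cx"]],[0,f["fy"],f["cy"]],[0,0,1]])
    return cv2.projectPoints(p.reshape(-1,1,3),np.zeros(3),np.zeros(3),K,np.array(f["D"],float))[0].reshape(-1,2)
A=np.linspace(0,2*np.pi,48,endpoint=False)
def cyl(x,y,r,z0,z1):
    return np.vstack([np.c_[x+r*np.cos(A),y+r*np.sin(A),0*A+z] for z in(z0,z1)])
def sil(f,P):
    h=cv2.convexHull(proj(f,P).astype(np.float32)).reshape(-1,2)
    m=np.zeros((480,640),np.uint8);cv2.fillPoly(m,[np.round(h*16).astype(np.int32)],255,shift=4);return m>0
def fit(f,mask,x0,r,z0,z1):
    def c(v):
        m=sil(f,cyl(*v,r,z0,z1));return 1-(m&mask).sum()/(m|mask).sum()
    o=minimize(c,x0,method='Nelder-Mead',options=dict(initial_simplex=np.array([x0,np.add(x0,[.01,0]),np.add(x0,[0,.01])]),xatol=1e-4));return o.x,1-o.fun
E
python3 - <<'E'
from workcell import env
from h import *
for n in("scene","top"):
    f=env.grab_frame(n);hsv=cv2.cvtColor(f["image"],cv2.COLOR_BGR2HSV)
    for t,x0,r,a,b in(("jar_green_center",(.573,.244),.022,0,.082),("jar_green_center",(.56,.16),.022,0,.082),("pad_top",(.483,-.055),.036,.0925,.093),("mat_top",(.498,-.311),.05,0,.005)):
        for k in env.trace(f,t):
            m=k["mask"];ys,xs=np.nonzero(m)
            print(n,t,round(k["score"],2),m.sum(),xs.mean().round(),ys.mean().round(),*fit(f,m,x0,r,a,b) if abs(proj(f,[[*x0,(a+b)/2]])[0]-[xs.mean(),ys.mean()]).max()<25 else '')
    for nm,(lo,hi),x0,r,a,b in(("green",((45,100,30),(80,255,255)),(.573,.244),.022,0,.082),("orange",((3,150,80),(15,255,255)),(.483,-.055),.03,.0925,.093)):
        m=cv2.inRange(hsv,lo,hi);c=proj(f,[[*x0,(a+b)/2]])[0].astype(int);q=np.zeros_like(m);cv2.circle(q,c.tolist(),35,255,-1);m=(m&q)>0
        print(n,nm,m.sum(),*fit(f,m,x0,r,a,b))
    # draw
    im=f["image"].copy()
    for t,x0,r,a,b in(("j",(.573,.244),.022,0,.082),("g",(.553,.16),.022,0,.082),("p",(.483,-.055),.036,.0925,.093),("m",(.498,-.311),.05,0,.005)):
        h=cv2.convexHull(proj(f,cyl(*x0,r,a,b)).astype(np.float32)).astype(int);cv2.polylines(im,[h],True,(0,255,255),1)
    c=proj(f,[[.57,.22,.04]])[0].astype(int)
    cr=im[c[1]-90:c[1]+90,max(0,c[0]-120):c[0]+120];cv2.imwrite(f"pics/crop_{n}.png",cv2.resize(cr,None,fx=3,fy=3))
E
```

```text
scene jar_green_center 0.77 1001 427.0 249.0
scene jar_green_center 0.76 1177 457.0 290.0 [0.57929547 0.25054358] 0.9026073619631901
scene jar_green_center 0.77 1001 427.0 249.0
scene jar_green_center 0.76 1177 457.0 290.0
scene pad_top 0.93 764 291.0 231.0 [ 0.48681545 -0.05241026] 0.9119170984455959
scene mat_top 0.96 1182 169.0 266.0 [ 0.49594617 -0.30712213] 0.9097918272937549
scene green 1099 [0.5766289  0.24940281] 0.8452655889145496
scene orange 453 [ 0.48049254 -0.05467742] 0.9417879417879418
top jar_green_center 0.95 750 205.0 265.0
top jar_green_center 0.63 781 190.0 199.0 [0.58122002 0.24812658] 0.9155920281359906
top jar_green_center 0.95 750 205.0 265.0
top jar_green_center 0.63 781 190.0 199.0
top pad_top 0.92 1333 353.0 258.0 [ 0.48043047 -0.0571375 ] 0.9693430656934306
top mat_top 0.69 2198 485.0 268.0 [ 0.49709131 -0.30911208] 0.9593353738522081
top green 719 [0.58009961 0.24612891] 0.8458823529411764
top orange 918 [ 0.48208624 -0.05530843] 0.952232606438214
```

View pics/crop_top.png

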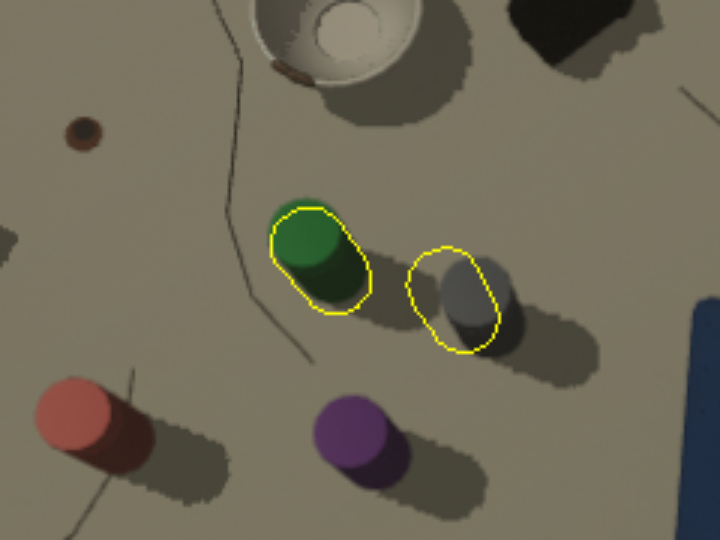

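Run:
```python
from workcell import env
from h import *
for yaw in(-90,-80,80,90,100):
  for p in((.579,.248,.16),(.579,.248,.036),(.482,-.055,.2),(.497,-.309,.06)):
    q=env.inverse_kinematics(p,[-90,0,yaw]);print(yaw,p,None if q is None else np.round(q))
```

```text
-90 (0.579, 0.248, 0.16) [ 38.  24.  -2.   0. -63. 142.]
-90 (0.579, 0.248, 0.036) [ 38.  31. -10.   0. -48. 142.]
-90 (0.482, -0.055, 0.2) [ 13.   8. -19.   0. -63. 167.]
-90 (0.497, -0.309, 0.06) [ -16.   26.  -16.   -0.  -48. -164.]
-80 (0.579, 0.248, 0.16) [ 38.  24.  -2.   0. -63. 152.]
-80 (0.579, 0.248, 0.036) [ 38.  31. -10.   0. -48. 152.]
-80 (0.482, -0.055, 0.2) [ 13.   8. -19.   0. -63. 177.]
-80 (0.497, -0.309, 0.06) [ -16.   26.  -16.    0.  -48. -154.]
80 (0.579, 0.248, 0.16) [ 38.  24.  -2.   0. -63. -48.]
80 (0.579, 0.248, 0.036) [ 38.  31. -10.   0. -48. -48.]
80 (0.482, -0.055, 0.2) [ 13.   8. -19.   0. -63. -23.]
80 (0.497, -0.309, 0.06) [-16.  26. -16.   0. -48.   6.]
90 (0.579, 0.248, 0.16) [ 38.  24.  -2.   0. -63. -38.]
90 (0.579, 0.248, 0.036) [ 38.  31. -10.   0. -48. -38.]
90 (0.482, -0.055, 0.2) [ 13.   8. -19.   0. -63. -13.]
90 (0.497, -0.309, 0.06) [-16.  26. -16.   0. -48.  16.]
100 (0.579, 0.248, 0.16) [ 38.  24.  -2.   0. -63. -28.]
100 (0.579, 0.248, 0.036) [ 38.  31. -10.   0. -48. -28.]
100 (0.482, -0.055, 0.2) [ 13.   8. -19.   0. -63.  -3.]
100 (0.497, -0.309, 0.06) [-16.  26. -16.   0. -48.  26.]
```

Run:
```python
from workcell import env
from h import *
env.goto((.579,.248,.22),[-90,0,90])
f=env.grab_frame("wrist");im=f["image"].copy()
for v in((.579,.248),):
    h=cv2.convexHull(proj(f,cyl(*v,.022,0,.082)).astype(np.float32)).astype(int);cv2.polylines(im,[h],True,(0,255,255),1)
cv2.imwrite("pics/wrist1.png",im)
m=cv2.inRange(cv2.cvtColor(f["image"],cv2.COLOR_BGR2HSV),(45,100,30),(80,255,255))>0
print(m.sum(),fit(f,m,(.579,.248),.022,0,.082))
for k in env.trace(f,"jar_green_center"):
    print(k["score"],k["mask"].sum(),fit(f,k["mask"],(.579,.248),.022,0,.082))
s=env.read_state();print(s["clock"],s["position"],s["force"])
```

```text
2238 (array([0.57741557, 0.24928824]), np.float64(0.8591170825335892))
0.81 2442 (array([0.57820719, 0.24900236]), np.float64(0.9395921508272412))
4.3167 [0.57921605 0.24740751 0.21999426] [ 0.02847153  1.02999116 -0.05144688]
```

View pics/wrist1.png

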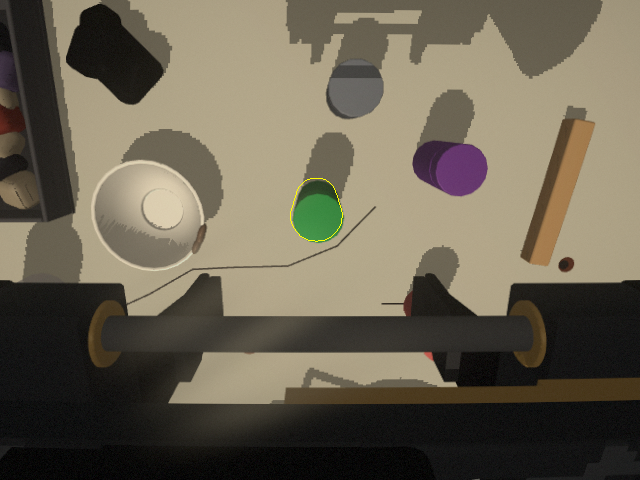

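The wrist view shows the green cap at (317,217), right on the predicted outline. The bowl at (148,214) and the grey jar at (355,88) are clear of the finger path, so I grasp.

Run:
```python
from workcell import env
from h import *
print(env.move_straight((.578,.249,.036),rate=.12,force_limit=12))
env.gripper_to(0.0,45)
s=env.read_state();print(s["clock"],s["position"],s["opening"],s["force"])
env.move_straight((.578,.249,.20),rate=.15)
s=env.read_state();print(s["clock"],s["position"],s["opening"],s["force"],s["wrist_torque"])
f=env.grab_frame("wrist");cv2.imwrite("pics/wrist2.png",f["image"])
f=env.grab_frame("scene");cv2.imwrite("pics/scene2.png",f["image"])
```

```text
False
6.8083 [0.57801514 0.24898702 0.03598512] 0.49230853545554737 [ 0.21500118 -0.42310235 -0.11442917]
8.05 [0.57733191 0.24864409 0.19870585] 0.49413859913511926 [ 0.28044417  1.09285806 -1.88939086] [ 0.04393787  0.14536403 -0.03661946]
```

View pics/scene2.png

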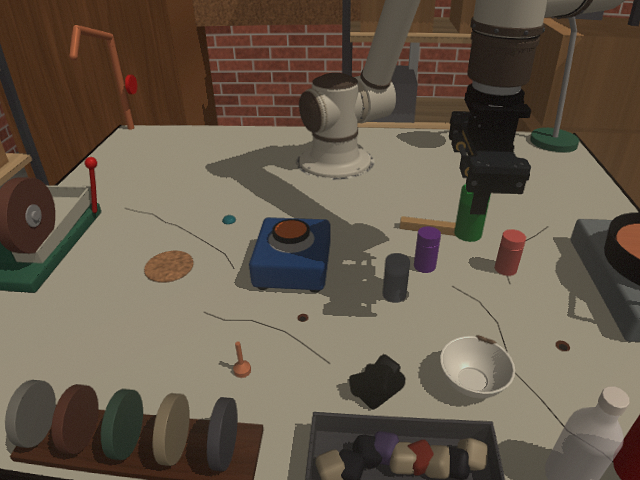

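View pics/wrist2.png

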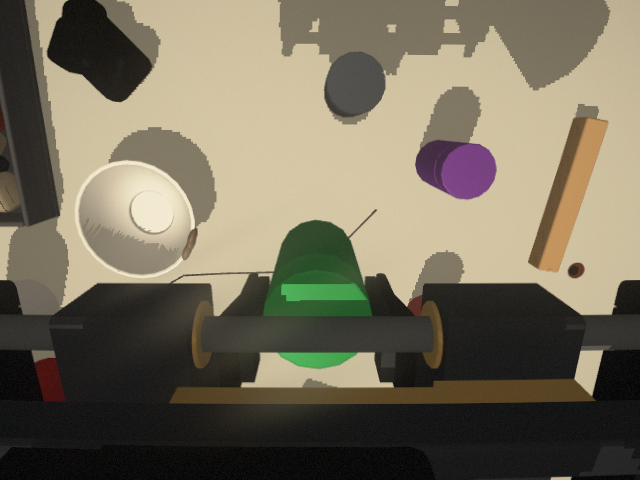

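The scene view shows the jar held upright at (472,213) with the other jars still in place. Next comes the press.

Run:
```python
from workcell import env
from h import *
o=[-90,0,90]
env.goto((.482,-.0555,.20),o)
env.move_straight((.482,-.0555,.137),rate=.08); env.dwell(.3)
s=env.read_state();z0=s["force"][2];print(s["clock"],s["position"],s["force"])
z=.134
while z>.108:
    hit=env.move_straight((.482,-.0555,z),rate=.03,force_limit=30)
    s=env.read_state();d=s["force"][2]-z0;print(round(z,4),s["position"].round(4),round(d,2),round(s["clock"],2),hit)
    if d>14: break
    z-=.002
env.dwell(1.2)
s=env.read_state();print(s["clock"],s["position"],s["force"],s["wrist_torque"],s["opening"])
for n in("scene","wrist","top"):
    f=env.grab_frame(n);cv2.imwrite(f"pics/press_{n}.png",f["image"])
```

```text
10.6 [ 0.482156   -0.05548311  0.13735096] [ 0.42226648 -1.03746272 -1.46195811]
0.134 [ 0.4817 -0.0556  0.1337] 0.01 10.85 False
0.132 [ 0.4819 -0.0555  0.1318] 0.51 11.1 False
0.13 [ 0.4819 -0.0555  0.1298] 0.22 11.35 False
0.128 [ 0.4824 -0.0555  0.1284] 2.82 11.6 False
0.126 [ 0.4824 -0.0555  0.1263] 4.18 11.85 False
0.124 [ 0.4824 -0.0555  0.1243] 4.79 12.1 False
0.122 [ 0.4824 -0.0555  0.1222] 5.46 12.35 False
0.12 [ 0.4824 -0.0555  0.1203] 6.14 12.6 False
0.118 [ 0.4825 -0.0555  0.1185] 7.27 12.85 False
0.116 [ 0.4825 -0.0555  0.1168] 9.5 13.1 False
0.114 [ 0.4827 -0.0557  0.1167] 20.46 13.35 False
14.55 [ 0.48265078 -0.05570897  0.11667064] [-3.6258002   1.48373146 18.10650167] [ 0.42511872  1.61950986 -0.01925993] 0.49254102952551937
```

View pics/press_scene.png

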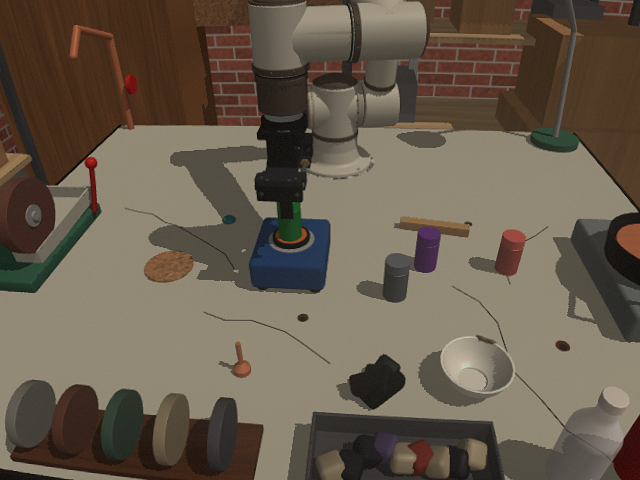

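View pics/press_wrist.png

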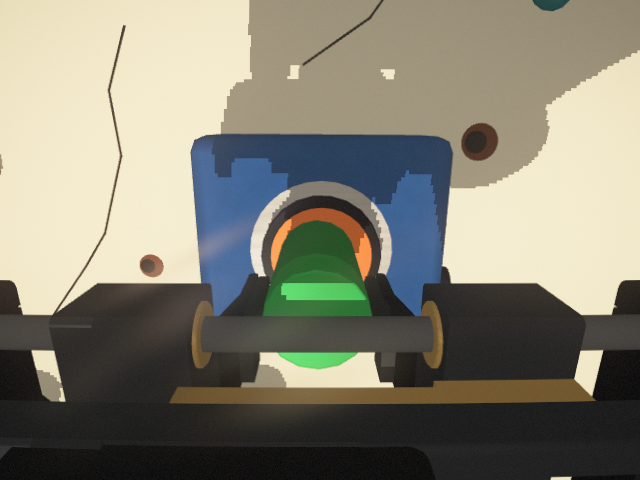

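The press worked. The force ramped over 12 mm of travel and then hit a hard stop (20 N, TCP z 0.1167). The jar is upright and centred on the orange face at wrist (320,250), and I held it for more than 1 s. Now I place it on the mat.

Run:
```python
from workcell import env
from h import *
o=[-90,0,90];X,Y=.497,-.309
env.move_straight((.482,-.0555,.20),rate=.08)
env.move_straight((X,Y,.20),rate=.15)
env.move_straight((X,Y,.055),rate=.1); env.dwell(.3)
f=env.grab_frame("wrist");cv2.imwrite("pics/preplace.png",f["image"])
z0=env.read_state()["force"][2];z=.048
while z>.034:
    env.move_straight((X,Y,z),rate=.03,force_limit=15)
    s=env.read_state();d=s["force"][2]-z0;print(round(z,4),s["position"].round(4),round(d,2),round(s["clock"],2))
    if d>2.5: break
    z-=.0015
```

```text
0.048 [ 0.4967 -0.3089  0.0476] -0.35 20.1
0.0465 [ 0.497  -0.309   0.0464] 0.09 20.35
0.045 [ 0.4969 -0.309   0.0449] 0.65 20.6
0.0435 [ 0.4969 -0.309   0.0434] 0.22 20.85
0.042 [ 0.4969 -0.309   0.0419] -0.9 21.1
0.0405 [ 0.4973 -0.3092  0.0409] 3.12 21.35
```

View pics/preplace.png

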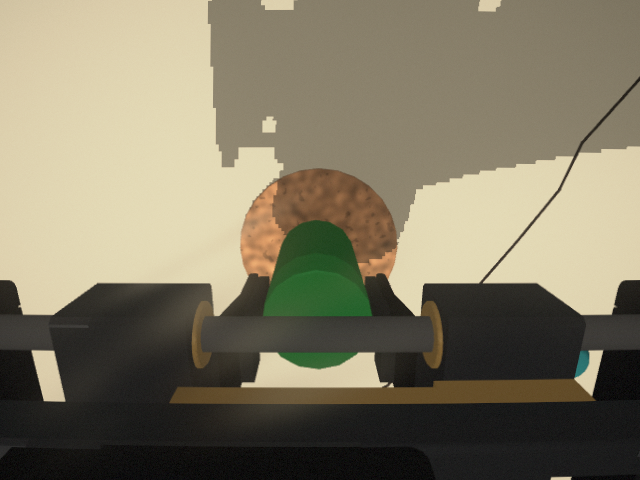

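The pre-placing view shows the jar centred over the mat around (319,240). Contact came at TCP z 0.041, as expected. Now I release.

Run:
```python
from workcell import env
from h import *
env.gripper_to(1.0); env.dwell(.3)
env.move_straight((.497,-.309,.24),rate=.1)
s=env.read_state();print(s["clock"],s["position"],s["force"],s["opening"])
for n in("wrist","scene"):
    f=env.grab_frame(n)
    for t,x0,a,b,r in(("jar_green_center",(.497,-.309),.005,.087,.022),("mat_top",(.497,-.309),0,.005,.05),("pad_top",(.482,-.0555),.0925,.093,.036)):
        for k in env.trace(f,t):
            ys,xs=np.nonzero(k["mask"]);c=proj(f,[[*x0,(a+b)/2]])[0]
            if abs(c-[xs.mean(),ys.mean()]).max()<40: print(n,t,fit(f,k["mask"],x0,r,a,b))
    im=f["image"];h=cv2.convexHull(proj(f,cyl(.497,-.309,.022,.005,.087)).astype(np.float32)).astype(int);cv2.polylines(im,[h],True,(0,255,255),1)
    cv2.imwrite(f"pics/end_{n}.png",im)
```

```text
24.7833 [ 0.49678284 -0.30888359  0.23940702] [0.3917695  0.18267125 0.11758497] 0.9953477171399108
wrist jar_green_center (array([ 0.49702789, -0.30899685]), np.float64(0.9542785234899329))
wrist mat_top (array([ 0.49536961, -0.30843058]), np.float64(0.6206480783722683))
scene jar_green_center (array([ 0.49658954, -0.31051917]), np.float64(0.9646609360076409))
scene jar_green_center (array([ 0.53039539, -0.26785067]), np.float64(0.26256613756613756))
scene mat_top (array([ 0.49690875, -0.3102323 ]), np.float64(0.5712086220169361))
scene pad_top (array([ 0.48672442, -0.05245421]), np.float64(0.9321808510638298))
```

View pics/end_scene.png

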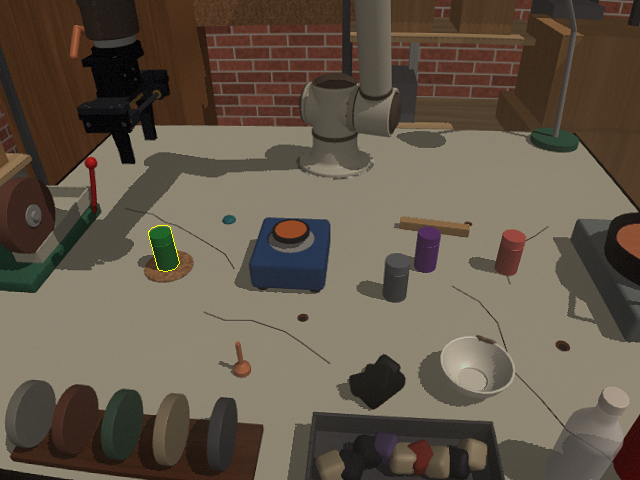

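View pics/end_wrist.png

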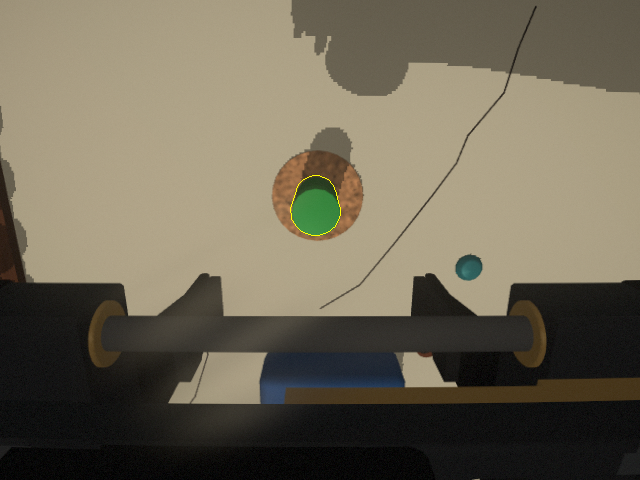

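The jar stands upright in the middle of the mat, at scene (164,249) and wrist (316,207). The pad is up at scene (291,231), as it was at the start, and the robot is clear.

```bash
python3 -c "
from workcell import env
env.close_job()"
```

```text
the job is handed in; nothing more can be done
```

I picked up the green jar and pressed it onto the middle of the mixer pad. I then stood it on the cork mat, let go and handed the job in about 25 s into the 51 s limit; the interface gives no verdict.

- **Press:** the force rose over 12 mm of travel to a hard stop at about 20 N. I held it there for 1.2 s, with the jar upright and centred on the pad.
- **Placing:** after release, the jar fits an upright outline within about 2 mm of the mat's measured centre, in both the scene and wrist views.
- **End state:** the pad fit and picture match the view from before the press, so it is back up. The gripper is open, and its lowest point is about 0.15 m above the jar.
- **Disagreements:** the scene camera's pad-mask fit was about 6 mm off the top view's, but the orange-face fits from both cameras agreed within 2 mm, so I used those. In the last scene picture the network also reported a second "jar" with a poor fit (0.26), and nothing in the picture matches it. The final mat fits were weak (about 0.6) because the jar now covers part of it.

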